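# Lift a reworked board off the preheater and store it

### The job

The green circuit board on the preheater is still hot, so do not touch it with the gripper while it is on the preheater: slide the lifter's blade under it between the two rails, lift it off level and set it down on the two wooden rails of the cooling stand, then draw the blade out. Put the lifter back flat on the open bench, then take the board with the gripper (its heatsink makes a good grip) and lower it gently, flat, into the empty cell of the grey tray (the one with the pink pad). Leave the blue board, the solder spool and the flux tin alone.

Things in the scene. Friction and masses are not known exactly. Their poses are not given: they have to be found in the camera images.
- board: green circuit board 80 (x) x 74 (y) x 4 mm, about 90 g; finned aluminium heatsink in its middle, 40 (x) x 24 (y), from 4 to 34 mm above the underside; other parts on it under 14 mm high. Origin: centre of the underside; z up. Starts flat on the preheater's rails, x and y roughly along the preheater's.
- lifter: the lifter (spatula), 160 g; stands level on its blade and a black heel. Origin: at the level of the blade's underside, below the handle's middle; x to the blade tip, z up. Red handle: bar x -55 to 55, 18 wide (y), z 20 to 44; grip its middle from above, closing along y. Heel: x -54 to -42, 50 wide, z 0 to 22. Bent 8 mm shank from handle (x 55, z 30) down to blade (x 82).
- preheater: fixed preheater, grey, 150 (x) x 160 (y), black top plate 40 mm above the bench; on it two steel rails along x, 96 long, 15 wide, 14 high (tops 54 mm above the bench), inner faces at y -27 and 27, outer at -42 and 42; open between them at both ends. Origin: centre of the underside, at bench level; x along the rails, away from the robot.
- stand: fixed cooling stand: aluminium base 110 (x) x 100 (y) x 12 mm, on it two wooden rails along x, 96 long, 15 wide, 43 high (tops 55 mm above the bench), inner faces at y -27 and 27, outer at -42 and 42; open at both ends. Origin: centre of the underside, at bench level; x along the rails, away from the robot.
- tray: the fixed grey tray, 212 (x) x 102 (y) x 30 mm high, walls, floor and divider 4 mm thick; a divider across the middle makes two cells, each 100 (x) x 94 (y) mm inside, centred at x -52 and +52, divider as high as the walls. Origin: centre of the underside, at bench level.
- pad: the pink pad, 90 x 84 x 2 mm, fixed on the floor of the tray's empty cell, at its centre, square to the tray. Origin: centre of its underside, 4 mm above the bench; its top is 6 mm above the bench; axes as the tray's.
- spare: bystander: the blue circuit board with a black heatsink (same sizes as the green one) lying in the tray's other cell. Origin: centre of its underside.
- spool: bystander: a loose solder spool with blue flanges, 52 mm diameter, 24 high. Origin: centre of its underside.
- tin: bystander: a loose brass flux tin, 44 mm diameter, 18.5 high. Origin: centre of its underside.
- blade (a point): middle of the lifter's steel blade, on its underside, 125 mm ahead (x) of the lifter's origin; axes as the lifter's. The blade is 90 long (x 80 to 170 of the lifter), 36 wide, 3 mm thick, flat.
There are look-alikes about, which are no part of the job. Leave any red look-alike of the board alone.

How it is judged:
On the way, in this order (a step that is already met when the one before it is completed fails the run):
1. the board is lifted clear of the preheater's rails on the lifter, not held by the fingers (contact force between lifter and board above 0.2 N and contact force between the fingers and board below 0.1 N and height (world z) of board above 0.06 m and angle between board's own z axis and vertical below 0.3 rad), for 0.1 s.
2. the board lies on both rails of the cooling stand, free of lifter and fingers (x of board in the frame of stand between -0.03 and 0.03 m and y of board in the frame of stand between -0.012 and 0.012 m and z of board in the frame of stand between 0.052 and 0.058 m and angle between board's own z axis and vertical below 0.06 rad and contact force between each of lifter, the fingers and board below 0.1 N), for 0.1 s.
3. the board is lifted off the stand by the fingers while the lifter lies flat on the bench (contact force between the fingers and board above 0.5 N and height (world z) of board above 0.065 m and height (world z) of lifter below 0.008 m and angle between lifter's own z axis and vertical below 0.1 rad), for 0.1 s.
At the end, for the whole second after the job is handed in: The green board lies flat (within 0.06 rad) on the pink pad in its tray cell, its centre within 16 mm of the pad's centre along the tray's x and y, at rest; the lifter stands level on its blade and heel on the open bench (origin under 8 mm, tilt under 0.1 rad), at rest (x of board in the frame of pad between -0.016 and 0.016 m and y of board in the frame of pad between -0.016 and 0.016 m and z of board in the frame of pad below 0.005 m and angle between board's own z axis and vertical below 0.06 rad and linear speed of each of board, lifter below 0.02 m/s and height (world z) of lifter below 0.008 m and angle between lifter's own z axis and vertical below 0.1 rad); the robot touches nothing.
It fails at once if the gripper touched the board on the preheater (contact force between the fingers and board above 0.5 N and horizontal distance between board and preheater below 0.1 m and z of board in the frame of preheater below 0.062 m).
It fails at once if the board was tipped (over 0.35 rad) (angle between board's own z axis and vertical above 0.35 rad).
It fails at once if the board was dropped into the cell (over 0.5 m/s) (horizontal distance between board and pad below 0.05 m and z of board in the frame of pad below 0.03 m and linear speed of board above 0.5 m/s).
It fails at once if the blue board, the spool or the tin was moved more than 15 mm (distance of any of spare, spool, tin from where it was at the start of the episode above 0.015 m).
It also fails if it takes over 70 s, if anything falls off the work surface, if the arm or the gripper's body presses on something with over 40 N, if the wrist force passes 120 N, or if a joint passes its speed limit or range.

### The arm

A 7-joint arm with a two-finger parallel gripper is mounted at the origin on the work surface. World frame = base frame: x ahead of the robot, y to its left, z up, the work surface at z = 0. Lengths are in m, angles in rad, forces in N, time in s.
With the tool pointing down it reaches from about 0.375 to 0.925 m from the base axis. Payload 3.1 kg.
Tool frame: the origin (TCP) lies between the finger pads; the fingertips stand 19 mm ahead of it and the grasp point (between the pads) is the TCP; z points along the fingers, y is the line along which they close (so a half turn about z gives the same grasp; the last joint's range is limited). The gripper opens to 85 mm and grips with 20 to 120 N. Pads are 22 mm wide; open, the fingers measure 114 mm over their backs; the gripper's body (76 mm by 85 mm) begins 54 mm behind the grasp point. The pads swing forward as they close: fully open they stand 13 mm farther back than shut.
Start: joints at [-0.098, 0.383, 0.044, 1.598, -0.018, 1.161, -0.05], TCP at [0.65, 0, 0.213] pointing down, gripper open.
Joint ranges: [-2.61, 2.61], [-0.41, 2.15], [-1.48, 1.57], [0, 2.5], [-1.57, 4.71], [0.05, 1.97], [-2.85, 2.85]. Speed limits (rad/s): [2.79, 2.79, 3.14, 3.14, 3.14, 3.14, 3.14].

### API

Orientations are given as a unit quaternion [x, y, z, w].
In Python, from bench import move_ptp, movel, move_j, move_gripper, pause, inverse_kinematics, read_camera, camera_params, MotionError, sign_off, look_for, tip_of, read_time_s, read_qpos, read_joint_vel, read_effort, read_eef_pos, read_tcp_rot, read_ft_force, read_ft_torque, read_finger_gap, read_grasp_force gives the robot as it stands. Calls block until the motion is done:
- move_ptp(position, orientation): joint-space move of the TCP to a pose.
- movel(position, orientation=None, speed=0.15): straight line of the TCP; orientation=None keeps the orientation; speed is the mean speed in m/s.
- move_j(angles): joint-space move.
- move_gripper(opening, effort=None): finger opening in m; effort is the grip in N (None keeps the last); returns when the fingers have stopped.
- pause(seconds).
- inverse_kinematics(position, orientation): joint angles nearest the present ones, or None.
- read_camera(name): name is "scene" or "side" or "wrist"; returns the picture (400x640x3 uint8, red, green, blue); there is no depth.
- camera_params(name): a dict with "K" (3x3 intrinsics, pixels), "dist_coeffs" ([k1, k2, p1, p2, k3] as OpenCV has them; the pictures are not rectified), "camera_from_world" (4x4, takes a point from world to camera coordinates). Camera axes: x right, y down, z forward; pixel columns grow to the right and rows downward; lengths in m; the calibration is good to about 2 mm. A picture is of the moment at which its call begins: read the wrist's pose just before it. camera_params takes no time and is no camera call; for the wrist camera it gives the pose at the moment of the call.
A pose or a line that the arm cannot do raises MotionError and nothing moves.
- sign_off(): hands the job in; it is judged then, once.
Trained networks look in the newest picture that a camera, given by its name, has taken for a name from the list of things; names that differ only in an ending like _2 or _b are one class to them, and where a whole thing is asked for, a point or a joint stands for the part that bears it (a point fixed in the world has none). Each returns a list of dicts, best first, with "confidence" (0 to 1); they miss things now and then, are a little off and sometimes report something else, mostly with a low value. They report only what shows in the picture. A call takes as long as a camera call. They do not tell look-alikes from the thing itself.
- look_for(camera, name): "at" ([column, row] in pixels, amid what is visible of it).
- tip_of(camera, name): "at" ([column, row] in pixels: a listed point, or the origin of a listed thing).
Readings, each from a call of its own:
- read_time_s(): time.
- read_qpos(): joint angles.
- read_joint_vel(): joint speeds.
- read_effort(): joint torques, N m.
- read_eef_pos(): TCP position.
- read_tcp_rot(): TCP orientation.
- read_ft_force(): force on the tool from outside, world axes, zero at the start.
- read_ft_torque(): the same for the moment, N m.
- read_finger_gap(): finger opening in m.
- read_grasp_force(): force on a finger pad.
Only numpy, scipy, OpenCV 4.12 (cv2) and the standard library are available. Lean on these libraries where they do the work, as an engineer would, in place of code of your own. Each camera call takes 0.05 s, during which the arm holds its last target. There are 200 camera calls.

## Working session

There is one attempt and no reset: what is moved stays moved. The work goes in short steps, each a Python script; the robot and the scene stay as the last script left them, time stands still between calls to the robot, and variables do not carry over. Pictures are saved under pics/ and viewed, at most 10 in all, crops included, and the job is handed in when it is done.

```bash
ls; mkdir -p pics; python3 - <<'E'
from bench import *
import cv2, numpy as np
for c in ["scene","side"]:
    im=read_camera(c); cv2.imwrite(f"pics/{c}0.png",im[:,:,::-1])
    p=camera_params(c); print(c,np.round(p["K"],1).tolist(),p["dist_coeffs"],np.round(np.linalg.inv(p["camera_from_world"]),3).tolist())
    for n in ["board","lifter","preheater","stand","tray","pad","spare","spool","tin","blade"]:
        print(n,[(np.round(d["at"],0).tolist(),round(d["confidence"],2)) for d in tip_of(c,n)[:4]])
print(read_time_s(), read_tcp_rot(), read_eef_pos())
E
```

```text
pics
scene [[450.3, 0.0, 318.2], [0.0, 450.3, 201.2], [0.0, 0.0, 1.0]] [-0.06712405  0.          0.          0.          0.        ] [[0.087, 0.856, -0.509, 1.303], [0.996, -0.078, 0.04, 0.025], [-0.005, -0.51, -0.86, 1.302], [0.0, 0.0, 0.0, 1.0]]
board [([282.0, 230.0], 0.94), ([242.0, 205.0], 0.7), ([430.0, 174.0], 0.2)]
lifter [([401.0, 181.0], 0.58)]
preheater [([284.0, 241.0], 0.86)]
stand [([351.0, 233.0], 0.62), ([401.0, 180.0], 0.49)]
tray [([196.0, 200.0], 0.94), ([195.0, 186.0], 0.34)]
pad [([193.0, 190.0], 0.55)]
spare [([199.0, 216.0], 0.92)]
spool [([350.0, 171.0], 0.68), ([317.0, 188.0], 0.41)]
tin [([314.0, 187.0], 0.45)]
blade [([430.0, 172.0], 0.72)]
side [[363.1, 0.0, 323.9], [0.0, 363.1, 205.1], [0.0, 0.0, 1.0]] [-0.03234893  0.          0.          0.          0.        ] [[0.836, -0.4, 0.375, 0.217], [-0.548, -0.618, 0.564, -0.433], [0.007, -0.677, -0.736, 0.726], [0.0, 0.0, 0.0, 1.0]]
board [([390.0, 216.0], 0.76), ([295.0, 234.0], 0.47)]
lifter [([247.0, 165.0], 0.59)]
preheater [([388.0, 232.0], 0.64)]
stand [([335.0, 184.0], 0.76)]
tray [([410.0, 368.0], 0.85)]
pad [([393.0, 385.0], 0.65)]
spare [([429.0, 352.0], 0.56)]
spool [([251.0, 207.0], 0.63)]
tin [([296.0, 237.0], 0.79)]
blade [([218.0, 148.0], 0.63)]
1.1 [ 7.07107407e-01  7.07106154e-01 -2.43488738e-05 -2.94054452e-05] [ 6.49977558e-01 -3.70610700e-06  2.13252311e-01]
```

View pics/scene0.png

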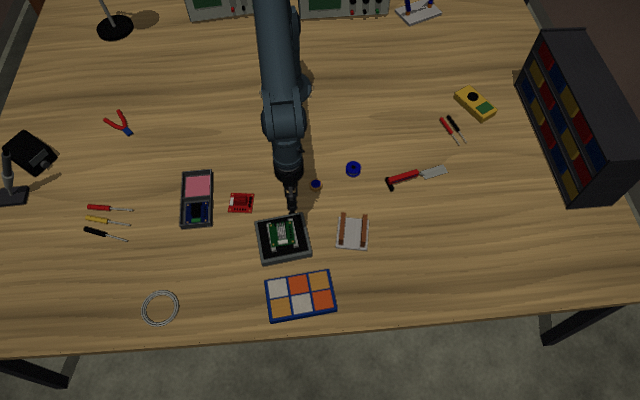

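View pics/side0.png

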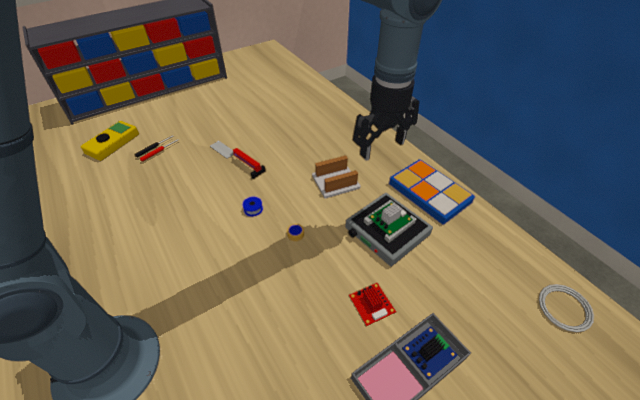

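The scene view shows the green board on the preheater at about (283,238) and the stand at (352,231). The lifter runs from its heel at (391,185) to the blade tip at (446,170), so it points along +y. The tray is at (197,200) with the pad in the cell nearer the robot, and the red look-alike is at (241,203). The tin is at (315,185) and the spool at (353,169).

```bash
cat > h.py <<'E'
from bench import *
import cv2, numpy as np
from scipy.spatial.transform import Rotation as R
def ray(p,uv):
    n=cv2.undistortPoints(np.array([[uv]],float),p["K"],np.array(p["dist_coeffs"]))[0,0]
    T=np.linalg.inv(p["camera_from_world"]); return T[:3,3],T[:3,:3]@np.array([*n,1])
def onz(p,uv,z):
    o,d=ray(p,uv); return o+d*(z-o[2])/d[2]
def proj(p,X):
    T=p["camera_from_world"]; r=cv2.Rodrigues(T[:3,:3])[0]
    return cv2.projectPoints(np.array(X,float).reshape(-1,1,3),r,T[:3,3],p["K"],np.array(p["dist_coeffs"]))[0][:,0]
def down(a):  # tool down, closing line (tool y) at world angle a
    y=np.array([np.cos(a),np.sin(a),0]); z=np.array([0,0,-1.]); x=np.cross(y,z)
    return R.from_matrix(np.c_[x,y,z]).as_quat()
E
python3 - <<'E'
from h import *
a,b=camera_params("scene"),camera_params("side")
D=dict(board=([282,230],[390,216],.054),lifter=([401,181],[247,165],0),preheater=([284,241],[388,232],0),stand=([351,233],[335,184],0),tray=([196,200],[410,368],0),pad=([193,190],[393,385],.004),spare=([199,216],[429,352],.004),spool=([350,171],[251,207],0),tin=([314,187],[296,237],0),blade=([430,172],[218,148],0))
for n,(u,v,z) in D.items(): print(n,onz(a,u,z).round(3),onz(b,v,z).round(3))
p=camera_params("wrist");print(p["K"].round(0).tolist(),p["dist_coeffs"]);T=np.linalg.inv(p["camera_from_world"]);print(T.round(3))
E
```

```text
board [ 0.658 -0.038  0.054] [ 0.676 -0.037  0.054]
lifter [0.477 0.378 0.   ] [0.483 0.387 0.   ]
preheater [ 0.67  -0.036  0.   ] [ 0.674 -0.044  0.   ]
stand [0.661 0.181 0.   ] [ 0.659  0.174 -0.   ]
tray [ 0.49  -0.327  0.   ] [ 0.493 -0.326  0.   ]
pad [ 0.451 -0.338  0.004] [ 0.443 -0.333  0.004]
spare [ 0.555 -0.312  0.004] [ 0.543 -0.325  0.004]
spool [0.42  0.207 0.   ] [0.418 0.224 0.   ]
tin [0.474 0.076 0.   ] [0.469 0.07  0.   ]
blade [0.449 0.487 0.   ] [0.44  0.512 0.   ]
[[354.0, 0.0, 321.0], [0.0, 354.0, 202.0], [0.0, 0.0, 1.0]] [-0.02909062  0.          0.          0.          0.        ]
[[ 1.     0.001  0.     0.651]
 [ 0.001 -0.962 -0.273  0.068]
 [-0.     0.273 -0.962  0.374]
 [ 0.     0.     0.     1.   ]]
```

```bash
cat > snap.py <<'E'
from h import *
import sys
def snap(name,names):
    p=camera_params("wrist"); im=read_camera("wrist")
    cv2.imwrite(f"pics/{name}.png",im[:,:,::-1]); np.savez(f"{name}.npz",T=p["camera_from_world"],K=p["K"],d=p["dist_coeffs"])
    Z=dict(board=.054,pad=.004,spare=.004)
    for n in names:
        for d in tip_of("wrist",n)[:2]: print(name,n,np.round(d["at"],1).tolist(),round(d["confidence"],2),onz(p,d["at"],Z.get(n,0)).round(4)[:2])
E
python3 - <<'E'
from snap import *
move_ptp([.60,.07,.26],down(-np.pi/2)); snap("w1",["board","preheater","stand","tin","spool"])
move_ptp([.50,-.26,.24],down(0)); snap("w2",["tray","pad","spare"])
move_ptp([.50,.34,.22],down(np.radians(16))); snap("w3",["lifter","blade","spool"])
print(read_time_s(),read_qpos())
ims=[cv2.imread(f"pics/w{i}.png") for i in (1,2,3)]
E
```

```text
w1 board [432.1, 94.5] 0.9 [ 0.6776 -0.0421]
w1 board [515.2, 226.1] 0.82 [ 0.5389 -0.1467]
w1 preheater [313.9, 259.3] 0.61 [0.474  0.0773]
w1 preheater [88.5, 257.0] 0.41 [0.476  0.3721]
w1 stand [223.5, 106.0] 0.55 [0.6656 0.1805]
w1 tin [314.9, 260.9] 0.85 [0.4718 0.076 ]
w1 spool [214.4, 295.0] 0.76 [0.4215 0.2107]
w1 spool [615.2, 282.1] 0.31 [ 0.439  -0.3296]
w2 tray [311.6, 217.4] 0.73 [ 0.4906 -0.3234]
w2 pad [266.4, 221.7] 0.78 [ 0.4372 -0.3276]
w2 spare [360.2, 215.7] 0.57 [ 0.5479 -0.3199]
w3 lifter [309.8, 131.1] 0.58 [0.4803 0.3715]
w3 spool [225.0, 252.7] 0.88 [0.422  0.2099]
w3 spool [310.5, 130.2] 0.56 [0.4807 0.3726]
7.2833 [-0.58989209  0.29594158 -0.08850747  1.70000679  0.02867638  1.1468665
 -0.40909303]
```

View pics/w1.png

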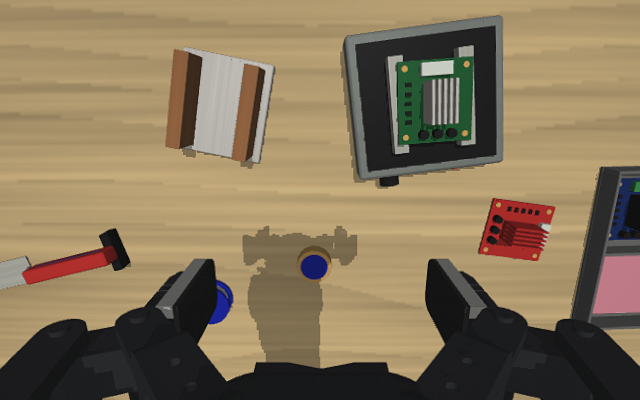

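View pics/w3.png

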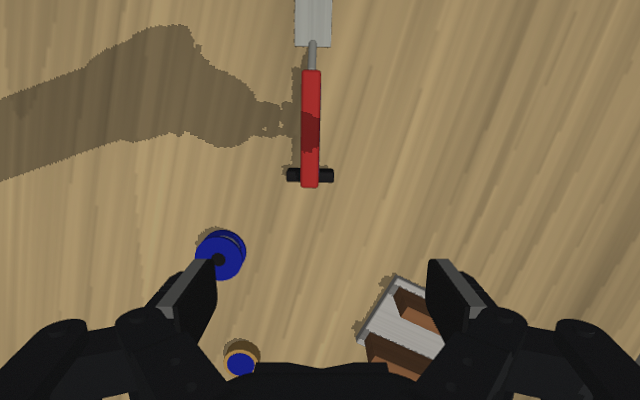

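View pics/w2.png

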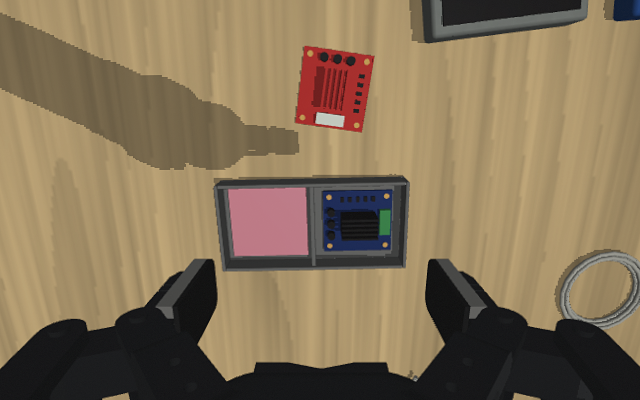

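The wrist views confirm the layout. In w1 the stand is at (220,105) and the board on its rails is at (435,100), both yawed a few degrees. In w3 the lifter is almost straight up the image at (311,130). In w2 the pad is at (268,222) and the blue board at (358,220). Next I'll rectify these to metric orthophotos.

```bash
cat > ortho.py <<'E'
from h import *
def load(n):
    d=np.load(f"{n}.npz"); return dict(K=d["K"],dist_coeffs=d["d"],camera_from_world=d["T"])
def ortho(n,z,x0,x1,y0,y1,s): # image up=+x, left=+y ; s px per m
    p=load(n); im=cv2.imread(f"pics/{n}.png")
    H,W=int((x1-x0)*s),int((y1-y0)*s); r,c=np.mgrid[:H,:W]
    X=np.stack([x1-r/s,y1-c/s,np.full(r.shape,z)],-1)
    m=proj(p,X).reshape(H,W,2).astype(np.float32)
    return cv2.remap(im,m[...,0],m[...,1],cv2.INTER_LINEAR)
def rect(o,mask,x1,y1,s):
    m=max(cv2.findContours(mask.astype(np.uint8),0,2)[0],key=cv2.contourArea)
    b=cv2.boxPoints(cv2.minAreaRect(m)); w=np.c_[x1-b[:,1]/s,y1-b[:,0]/s]
    e1,e2=w[1]-w[0],w[2]-w[1]
    L=e1 if np.hypot(*e1)>np.hypot(*e2) else e2
    return w.mean(0).round(4),sorted([np.hypot(*e1).round(4),np.hypot(*e2).round(4)]),np.degrees(np.arctan2(L[1],L[0])).round(2)
E
python3 - <<'E'
from ortho import *
s=2000; o=ortho("w1",.055,.59,.76,-.13,.26,s)
cv2.imwrite("pics/o1.png",o)
hsv=lambda o:cv2.cvtColor(o,cv2.COLOR_BGR2HSV)
g=hsv(ortho("w1",.058,.59,.76,-.13,.06,s)); print("board",rect(g,cv2.morphologyEx(((g[...,0]>45)&(g[...,0]<85)&(g[...,1]>90)).astype(np.uint8),cv2.MORPH_CLOSE,np.ones((41,41))),.76,.06,s))
g=hsv(ortho("w3",.044,.38,.60,.28,.52,s)); print("handle",rect(g,((g[...,0]<8)|(g[...,0]>172))&(g[...,1]>150)&(g[...,2]>60),.60,.52,s))
g=hsv(ortho("w2",.006,.36,.64,-.42,-.22,s)); print("pad",rect(g,((g[...,0]>165)|(g[...,0]<3))&(g[...,1]>60)&(g[...,2]>120),.64,-.22,s))
g=hsv(ortho("w2",.03,.36,.64,-.42,-.22,s)); print("tray",rect(g,(g[...,1]<60),.64,-.22,s))
E
```

```text
board (array([ 0.671 , -0.0439], dtype=float32), [np.float32(0.0745), np.float32(0.0807)], np.float32(-175.49))
handle (array([0.4804, 0.3753], dtype=float32), [np.float32(0.0182), np.float32(0.1085)], np.float32(-75.3))
pad (array([ 0.4399, -0.3276], dtype=float32), [np.float32(0.0841), np.float32(0.0904)], np.float32(-178.65))
tray (array([ 0.4919, -0.3228], dtype=float32), [np.float32(0.1075), np.float32(0.2113)], np.float32(-178.65))
```

View pics/o1.png

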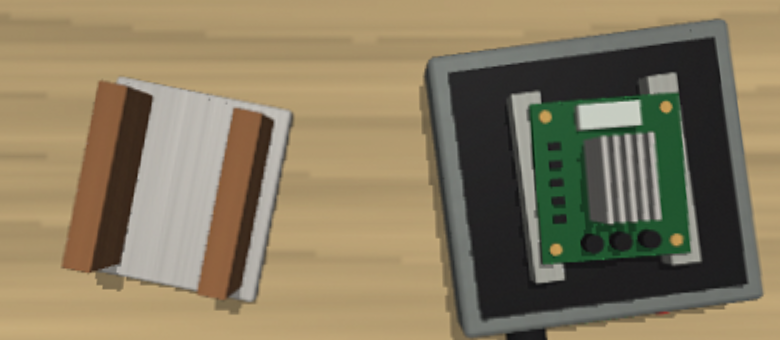

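Sizes agree with the sheet: board 81×75, handle 108×18, pad 90×84, and both rail pairs 84 mm over their outer faces.

| Thing | Position (x, y) | Yaw |
|---|---|---|
| Board | (.671, −.044) | 4.5° |
| Preheater rails | (.6706, −.0428) | +7° |
| Stand | (.665, .1785) | −10.9° |
| Lifter | (.480, .375) | 104.7° |
| Pad | (.440, −.3276) | 1.35° |

Now I'll take the lifter.

```bash
cat >> h.py <<'E'
def lif(blade_xy,yaw,h,back=0.):  # TCP pose putting lifter blade at blade_xy (drawn back), underside at h
    u=np.array([np.cos(yaw),np.sin(yaw)]); q=np.array(blade_xy)-u*(.125+back)
    return [*q,h+.032],down(yaw-np.pi/2)
PH=(.6706,-.0430); PY=np.radians(7); ST=(.665,.1785); SY=np.radians(-10.9)
E
python3 - <<'E'
from snap import *
for t in [lif(PH,PY,.0455,.11),lif(PH,PY,.1),lif(ST,SY,.1),lif(ST,SY,.042,.1)]: print(inverse_kinematics(*t) is not None)
q=down(np.radians(14.7))
move_ptp([.4804,.3753,.12],q); movel([.4804,.3753,.032],q)
move_gripper(.0,100); print(read_finger_gap(),read_grasp_force())
movel([.4804,.3753,.16],q,.2); print(read_ft_force(),read_ft_torque())
move_ptp(*lif(PH,PY,.11,.12)); movel(*lif(PH,PY,.0455,.12))
snap("w4",["blade","board"]); print(read_time_s(),read_eef_pos(),read_finger_gap())
E
```

```text
True
True
True
True
5.9749958512652355e-06 0.0
[-1.22560847 -0.61606015 -0.13415468] [-0.03865068  0.04842088  0.03351816]
w4 board [498.1, 95.4] 0.74 [ 0.512 -0.153]
12.475 [ 0.42883061 -0.07277528  0.07863395] -3.910642648648373e-05
```

View pics/w4.png

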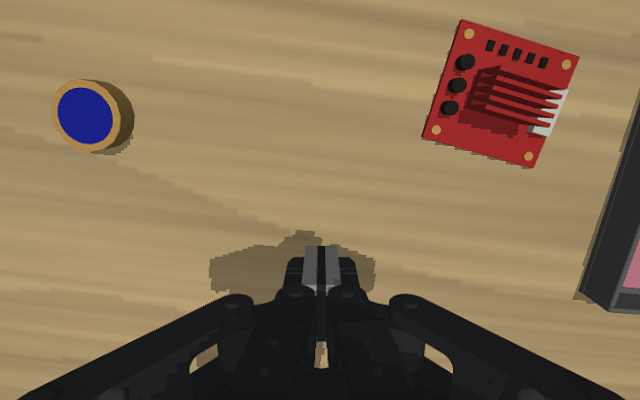

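The gripper is empty: the view shows the bare fingers shut, with only the tin at (92,115) and the red board at (500,95). I'll go back and look at the lifter.

```bash
python3 - <<'E'
from snap import *
c=read_eef_pos(); movel([c[0],c[1],.2],None,.25)
move_gripper(.085)
move_ptp([.50,.30,.24],down(np.radians(14.7))); print(read_eef_pos())
snap("w5",["lifter","blade"]); im=read_camera("side"); cv2.imwrite("pics/s5.png",im[:,:,::-1])
from ortho import *
s=2000; g=cv2.cvtColor(ortho("w5",.044,.38,.60,.28,.52,s),cv2.COLOR_BGR2HSV); print("handle",rect(g,((g[...,0]<8)|(g[...,0]>172))&(g[...,1]>150)&(g[...,2]>60),.60,.52,s))
print(read_time_s())
E
```

```text
[0.50064605 0.29798001 0.23979555]
w5 lifter [321.5, 92.3] 0.73 [0.4822 0.3736]
handle (array([0.4804, 0.3751], dtype=float32), [np.float32(0.0179), np.float32(0.1084)], np.float32(-75.26))
15.525
```

View pics/w5.png

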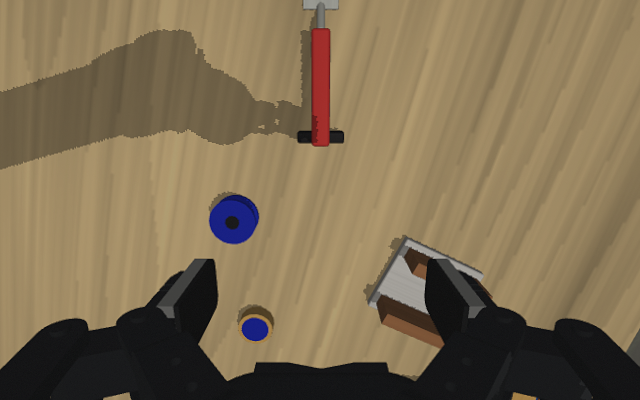

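The lifter at (321,90) hasn't moved, so the descent can't have reached it. I'll redo it with checks.

```bash
python3 - <<'E'
from snap import *
q=down(np.radians(14.7))
move_ptp([.4804,.3751,.12],q); print(read_eef_pos(),read_finger_gap())
movel([.4804,.3751,.032],q,.1); pause(.2); print(read_eef_pos(),R.from_quat(read_tcp_rot()).as_matrix().round(3).tolist(),read_finger_gap(),read_ft_force())
im=read_camera("wrist"); cv2.imwrite("pics/w6.png",im[:,:,::-1]); print(read_time_s())
E
```

```text
[0.48149524 0.374384   0.12060373] 0.08508469118723683
[0.48094321 0.37558604 0.03284652] [[-0.254, 0.967, 0.001], [0.967, 0.254, 0.001], [0.001, 0.001, -1.0]] 0.08518719904075586 [-1.06698687  0.37722842 -0.39972764]
17.4333
```

View pics/w6.png

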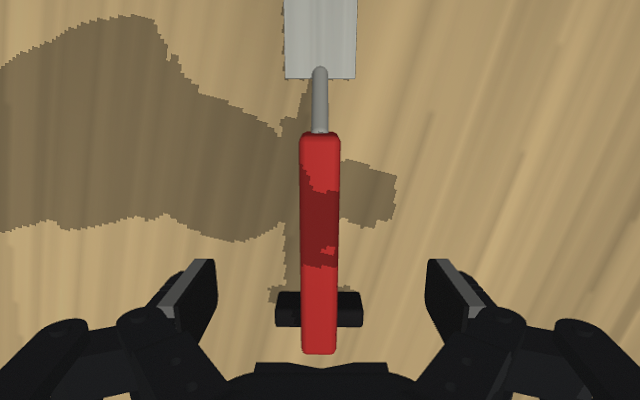

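The fingertips look about 45 mm short of where the stated TCP puts them, since by pad spacing they're nearer the camera than the handle. I'll check this against the side camera and a slow closed-finger tip measurement.

```bash
python3 - <<'E'
from h import *
b=camera_params("side"); e=.0425
for z in (.213,.2,.24): print(z,proj(b,[[.65-e,0,z],[.65+e,0,z],[.65,0,z]]).round(0).tolist())
p=camera_params("wrist"); t=read_eef_pos(); M=R.from_quat(read_tcp_rot()).as_matrix()
T=np.linalg.inv(p["camera_from_world"]); print("cam in tool",(M.T@(T[:3,3]-t)).round(4))
im=read_camera("side"); cv2.imwrite("pics/s6.png",im[:,:,::-1])
pr=proj(b,[t]);print(pr)
u,v=proj(b,[t])[0].astype(int); c0=cv2.imread("pics/side0.png")[60:220,310:470]; c1=im[v-100:v+60,u-80:u+80,::-1]
cv2.imwrite("pics/c6.png",cv2.resize(np.hstack([c0,c1]),None,fx=2.5,fy=2.5,interpolation=cv2.INTER_CUBIC))
E
```

```text
0.213 [[364.0, 169.0], [395.0, 155.0], [380.0, 162.0]]
0.2 [[364.0, 174.0], [394.0, 160.0], [379.0, 166.0]]
0.24 [[365.0, 159.0], [397.0, 145.0], [381.0, 152.0]]
cam in tool [ 0.0682  0.0006 -0.1604]
[[246.41787616 158.94195616]]
```

View pics/c6.png

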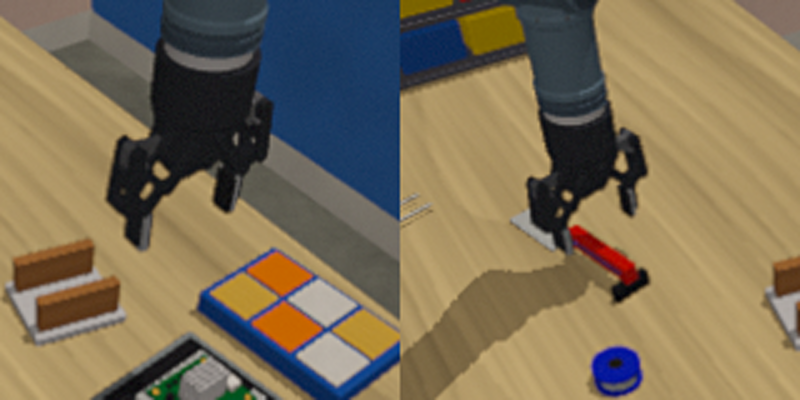

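Both cameras agree: the fingertips sit about 40 mm higher along the tool than the stated TCP. So the true grasp point is about 40 mm nearer the flange. The handle, 24 mm tall, tolerates that uncertainty, and lifter heights can be taken relative to the gripping height. I'll grip at TCP z = −0.008 and watch the force.

```bash
cat >> h.py <<'E'
G=-.008   # TCP height at which the lifter, standing on the bench, was gripped
def lif(blade_xy,yaw,h,back=0.):
    u=np.array([np.cos(yaw),np.sin(yaw)]); q=np.array(blade_xy)-u*(.125+back)
    return [*q,h+G],down(yaw-np.pi/2)
E
python3 - <<'E'
from snap import *
q=down(np.radians(14.7)); f0=read_ft_force()
for z in (.015,.003,-.008):
    movel([.4804,.3751,z],q,.08); f=read_ft_force()-f0; print(z,f.round(2))
    if abs(f[2])>5: raise SystemExit
move_gripper(0,100); print(read_finger_gap(),read_grasp_force(),read_eef_pos())
g=read_finger_gap()
if .014<g<.022:
    movel([.4804,.3751,.08],q,.15); print(read_ft_force()-f0,read_finger_gap())
    snap("w7",["blade"])
print(read_time_s())
E
```

```text
0.015 [1.06 1.68 0.76]
0.003 [0.84 1.59 0.73]
-0.008 [0.15 0.43 1.2 ]
0.016838030672752066 97.75998115539551 [ 0.48085592  0.3753564  -0.00755538]
[ 0.40136702  1.38346527 -1.46484157] 0.01702886976187748
19.8833
```

```bash
cat > bl.py <<'E'
from ortho import *
def blade(n,eef,yaw,h):
    p=load(n); s=2000; u=np.array([np.cos(yaw),np.sin(yaw)]); v=np.array([-u[1],u[0]])
    H,W=140,160  # lifter-frame patch: x .06...13, y +-.04 at blade top
    r,c=np.mgrid[:H,:W]; a=.13-r/s; b=.04-c/s
    XY=np.array(eef[:2])+a[...,None]*u+b[...,None]*v
    m=proj(p,np.dstack([XY,np.full(a.shape,h+.003)])).reshape(H,W,2).astype(np.float32)
    o=cv2.remap(cv2.imread(f"pics/{n}.png"),m[...,0],m[...,1],cv2.INTER_LINEAR,borderValue=(0,0,255))
    g=cv2.cvtColor(o,cv2.COLOR_BGR2HSV); k=(g[...,1]<45)&(g[...,2]>110)
    for i in range(0,H,12):
        j=np.flatnonzero(k[i]); 
        if len(j): print("x %.3f  y %.4f..%.4f n%d"%(a[i,0],b[i,j.max()],b[i,j.min()],len(j)))
E
python3 - <<'E'
from bl import *
blade("w7",read_eef_pos(),np.radians(104.7),.088)
E
```

```text
x 0.100  y -0.0185..0.0165 n71
x 0.094  y -0.0185..0.0165 n71
x 0.088  y -0.0185..0.0165 n71
x 0.082  y -0.0185..0.0165 n68
x 0.076  y -0.0050..0.0015 n14
x 0.070  y -0.0045..0.0015 n13
x 0.064  y -0.0045..0.0015 n13
```

The lifter is held straight, with the blade starting at x = 80 mm, width 35–36 mm and lateral offset −1 mm. Now the entry, insertion and lift.

```bash
python3 - <<'E'
from snap import *
from bl import blade
move_ptp(*lif(PH,PY,.12,.12)); movel(*lif(PH,PY,.0455,.12),.15); pause(.1)
t=lif(PH,PY,.0455,.12)[0]; e=read_eef_pos(); print("err",(e-t).round(4),read_finger_gap())
snap("w8",[]); blade("w8",e,PY,e[2]-G)
f0=read_ft_force()
for b in (.08,.04,0):
    movel(*lif(PH,PY,.0455,b),.1); f=read_ft_force()-f0; print(b,f.round(2),(read_eef_pos()-lif(PH,PY,.0455,b)[0]).round(4))
    if np.abs(f).max()>6: raise SystemExit
for n in ["w9"]: snap(n,["board"])
movel(*lif(PH,PY,.075),.04); print((read_ft_force()-f0).round(2),(read_ft_torque()).round(2)); print(read_time_s())
E
```

```text
err [0.0015 0.0001 0.001 ] 0.01671101729918525
x 0.106  y -0.0185..0.0165 n71
x 0.100  y -0.0185..0.0165 n71
x 0.094  y -0.0185..0.0165 n71
x 0.088  y -0.0185..0.0165 n71
x 0.082  y -0.0185..0.0165 n68
x 0.076  y -0.0045..0.0020 n14
x 0.070  y -0.0045..0.0025 n15
x 0.064  y -0.0050..0.0025 n16
0.08 [-0.64 -0.43  0.31] [-0.0004 -0.0001 -0.    ]
0.04 [-0.77 -1.38  0.33] [-0.001  -0.0002 -0.0003]
0 [-1.14 -0.67  0.74] [-0.001  -0.0002 -0.0003]
[ 0.2  -0.67 -0.64] [-0.03  0.18 -0.02]
24.975
```

```bash
cat >> ortho.py <<'E'
def board(n,z,cx,cy):
    s=2000; g=cv2.cvtColor(ortho(n,z,cx-.09,cx+.09,cy-.09,cy+.09,s),cv2.COLOR_BGR2HSV)
    m=cv2.morphologyEx(((g[...,0]>45)&(g[...,0]<85)&(g[...,1]>90)).astype(np.uint8),cv2.MORPH_CLOSE,np.ones((41,41)))
    return rect(g,m,cx+.09,cy+.09,s)
E
python3 - <<'E'
from snap import *
from ortho import *
movel(*lif(PH,PY,.10),.1); snap("w10",["board"])
print("before",board("w9",.058,*PH)); print("lifted",board("w10",.107,*PH)); print(read_eef_pos(),read_ft_force())
c=read_camera("scene"); cv2.imwrite("pics/sc10.png",c[:,:,::-1])
d=tip_of("scene","board")[:2]; print([(x["at"],x["confidence"],onz(camera_params("scene"),x["at"],.103).round(3)) for x in d])
E
```

```text
w10 board [472.3, 256.4] 0.69 [ 0.5378 -0.1544]
before (array([ 0.6406, -0.0463], dtype=float32), [np.float32(0.0192), np.float32(0.0737)], np.float32(-82.93))
lifted (array([ 0.6444, -0.046 ], dtype=float32), [np.float32(0.021), np.float32(0.0739)], np.float32(-85.38))
[ 0.54606066 -0.05813211  0.09160705] [ 0.83663212 -0.33714581 -2.33235894]
[([241.4, 202.2], 0.8, array([ 0.575, -0.157,  0.103])), ([279.0, 222.6], 0.57, array([ 0.657, -0.043,  0.103]))]
```

The board is on the blade: its front strip projects to the true 74 mm width at the lifted height. Carrying it to the stand now.

```bash
python3 - <<'E'
from snap import *
from ortho import *
movel(*lif(ST,SY,.10),.1); pause(.2)
snap("w11",[]); print("above stand",board("w11",.107,*ST), (read_eef_pos()-lif(ST,SY,.1)[0]).round(4))
movel(*lif(ST,SY,.064),.08); f0=read_ft_force()
movel(*lif(ST,SY,.042),.04); pause(.2); print((read_ft_force()-f0).round(2))
snap("w12",[]); print("on stand",board("w12",.059,*ST), read_time_s())
E
```

```text
above stand (array([0.6387, 0.1837], dtype=float32), [np.float32(0.0208), np.float32(0.0731)], np.float32(-102.99)) [ 0.     -0.0002  0.    ]
[0.62 0.17 0.08]
on stand (array([0.6379, 0.1848], dtype=float32), [np.float32(0.0177), np.float32(0.0736)], np.float32(-102.53)) 30.125
```

```bash
python3 - <<'E'
from snap import *
from ortho import *
for b in (.03,.125): movel(*lif(ST,SY,.042,b),.1); print(read_ft_force().round(2))
t,o=lif(ST,SY,.12,.125); movel(t,o,.2)
q=down(np.radians(14.7))
move_ptp([.4804,.3751,.06],q); movel([.4804,.3751,G+.004],q,.1); movel([.4804,.3751,G+.0005],q,.02); print(read_eef_pos(),read_ft_force().round(2))
move_gripper(.085); movel([.4804,.3751,.12],q,.2)
move_ptp([.56,.19,.22],down(SY-np.pi/2)); pause(.1); snap("w13",["stand"]); print("board",board("w13",.059,*ST)); print(read_time_s())
im=cv2.imread("pics/w13.png"); print((cv2.cvtColor(im,cv2.COLOR_BGR2HSV)[...,0]).shape)
im=read_camera("scene"); 
for n in("lifter","blade"): print(n,[(onz(camera_params("scene"),d["at"],0).round(3),d["confidence"]) for d in tip_of("scene",n)[:1]])
E
```

```text
[-0.5   0.51 -2.13]
[ 1.15  0.59 -1.08]
[ 0.48049858  0.37523947 -0.00721431] [-0.52  0.11 -2.27]
board (array([0.6689, 0.1773], dtype=float32), [np.float32(0.0736), np.float32(0.0802)], np.float32(-13.44))
37.9833
(400, 640)
lifter [(array([0.477, 0.392, 0.   ]), 0.94)]
blade [(array([0.461, 0.483, 0.   ]), 0.85)]
```

The board sits on the stand at (.669, .177), yaw −13.4°, with its full 80×74 size at rail height. I'll verify the lifter, then grip the heatsink with the tips kept above the 14 mm parts.

```bash
python3 - <<'E'
from snap import *
from ortho import *
s=2000; g=cv2.cvtColor(ortho("w13",.044,.38,.60,.28,.52,s),cv2.COLOR_BGR2HSV)
try: print("handle",rect(g,((g[...,0]<8)|(g[...,0]>172))&(g[...,1]>150)&(g[...,2]>60),.60,.52,s))
except Exception as x: print(x)
B=[.6689,.1773]; q=down(np.radians(-103.4)); P=[.4399,-.3276]; q2=down(np.radians(-88.65))
print(inverse_kinematics([*P,0],q2) is not None)
move_ptp([*B,.10],q); f0=read_ft_force()
for z in (.07,.058,.048):
    movel([*B,z],q,.08); f=read_ft_force()-f0; print(z,f.round(2))
    if abs(f[2])>4: raise SystemExit
move_gripper(0,60); print(read_finger_gap(),read_grasp_force(),read_eef_pos())
if .018<read_finger_gap()<.028:
    movel([*B,.10],q,.1); pause(.2); print(read_finger_gap(),read_grasp_force(),(read_ft_force()-f0).round(2))
    c=read_camera("scene"); print([(d["at"],round(d["confidence"],2)) for d in tip_of("scene","board")])
print(read_time_s())
E
```

```text
handle (array([0.4852, 0.3696], dtype=float32), [np.float32(0.0217), np.float32(0.1179)], np.float32(-75.26))
True
0.07 [ 0.58 -1.16 -1.39]
0.058 [ 0.36 -0.91 -0.79]
0.048 [-0.31 -0.64 -1.27]
0.022885203902217443 60.511415004730225 [0.66939557 0.17738592 0.04850114]
0.022897009308903267 60.158032178878784 [ 0.34 -1.51 -2.61]
[([352.7, 216.2], 0.96), ([241.2, 202.5], 0.81)]
41.475
```

```bash
python3 - <<'E'
from snap import *
from ortho import *
B=[.6689,.1773]; q=down(np.radians(-103.4)); P=[.4399,-.3276]; q2=down(np.radians(-88.65))
movel([*B,.16],q,.15); movel([*P,.16],q2,.2)
movel([*P,.03],q2,.12); pause(.1); f0=read_ft_force(); print(read_finger_gap(),read_eef_pos())
movel([*P,.004],q2,.04); f=[0,0,0]
for z in (.002,.0005,-.001,-.0025):
    movel([*P,z],q2,.02); f=read_ft_force()-f0; print(z,f.round(2),read_eef_pos()[2].round(4))
    if f[2]>4: break
move_gripper(.05); pause(.2); movel([*P,.15],q2,.12)
move_ptp([.47,-.26,.24],down(0)); pause(.1); snap("w14",["pad"])
print("board",board("w14",.010,*P)); print(read_time_s())
s=2000;g=cv2.cvtColor(ortho("w14",.006,.36,.64,-.42,-.22,s),cv2.COLOR_BGR2HSV)
print("spare",[onz(camera_params("wrist"),d["at"],.004).round(4) for d in tip_of("wrist","spare")[:2]])
c=read_camera("scene")
for n in ("lifter","spool","tin","board"): print(n,[(onz(camera_params("scene"),d["at"],0).round(3)[:2],round(d["confidence"],2)) for d in tip_of("scene",n)[:2]])
E
```

```text
0.022798843770314745 [ 0.440714   -0.32812608  0.03095787]
0.002 [0.55 0.51 0.2 ] 0.002
0.0005 [ 0.21  1.19 -0.51] 0.0005
-0.001 [0.39 0.75 2.82] -0.0006
-0.0025 [-3.56  3.18 14.79] -0.0007
board (array([ 0.4402, -0.3284], dtype=float32), [np.float32(0.0733), np.float32(0.0787)], np.float32(-178.49))
51.4167
spare [array([ 0.5457, -0.3243,  0.004 ])]
lifter [(array([0.479, 0.388]), 0.61)]
spool [(array([0.425, 0.213]), 0.5)]
tin [(array([0.478, 0.086]), 0.72)]
board [(array([ 0.426, -0.329]), 0.89), (array([ 0.518, -0.17 ]), 0.76)]
```

The board lies on the pad, centred within 1 mm and square to the tray. The lifter is on the bench, the bystanders are where they were, and the robot is clear.

```bash
python3 -c "
from bench import *
print(sign_off())"
```

```text
the job is handed in; nothing more can be done
None
```

I handed the job in at about 51 s of robot time, but `sign_off` returned no verdict: the green board is flat on the pink pad within about 1 mm of its centre, the lifter is back on the bench, and the bystanders are where they were to within the cameras' accuracy.

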